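Press a wheel bearing in a clamshell jig and hold the pin

TASK

Lay the larger bearing flat over the stub of the round spring seat in the open clamshell press jig and let go of it, swing the jig's upper plate down onto it, then take the round-headed pin (not the T-headed one) from the wooden stand and push it down through the plate's hole into the hole below until its collar is against the plate and the two halves are pressed fully shut. Finish still gripping the pin and pressing it down, because the jig springs open if you let up; leave the small bearing, the T-headed pin and the other loose things on the bench where they are.

Things in the scene. Friction and masses are not known exactly. Their poses are not given: they have to be found in the camera images.
- jig: Clamshell press jig, bare aluminium, fixed. Origin: on the bench under its middle; x from its open front edge (x -90 mm) to the hinge (x +85), z up. Base x -90 to +105, 110 wide, 16 high; front block (x -90 to -40, full width) 40 high with the lower pin hole; spring seat at x +5; hinge lugs 55 high at x +85, y +-47. Yaw varies by up to 0.35 rad.
- jig_hole (a point): Centre of the mouth of the lower pin hole, on top of the front block (jig x -65, y 0, 40 above the bench); hole vertical, 13 mm in diameter, open to the bench, 40 deep. Axes as the jig's.
- jig_hinge (a point): Middle of the hinge axis (jig x +85, y 0, 46 above the bench); the axis runs along the jig's y.
- seat_top (a point): Centre of the spring seat's top face, where the bearing's underside rests: a steel disc 44 mm in diameter, 32 above the bench at rest, with a central stub 20 mm in diameter and 8 mm high, coned at the top. The seat gives downwards by up to 9 mm on a spring of 2.5 N/mm. With the bearing in, the upper plate must push it down 6 mm to shut.
- lid (a joint): Angle of the upper plate, rad: 0 = shut (level, on the front block), 1.57 = upright, stop at 1.95; starts at 1.55 to 1.75. The hinge is stiff (0.25 N m): the plate (220 g) stays where it is left. Lowered onto the bearing it stands ajar by 0.03 to 0.08 rad; pressing it shut at its hole takes about 9 N.
- lid_front (a point): Point on the upper plate's outer face (upper when shut), 165 mm from the hinge axis, mid width; moves with the plate. Plate: aluminium, 12 mm thick, 100 wide, 12 to 167 mm out from the axis, which lies in its middle plane. Its 14 mm hole, 150 mm from the axis, comes over the lower hole when shut; plate underside then 40, top 52 mm above the bench.
- bearing: The larger bearing: a steel ring with dark seals between its races, 52 mm outside, 25 mm bore, 15 mm high, lying flat, about 130 g. Origin: centre of its underside, z along its axis.
- small_bearing: The small bearing, not used: steel ring with dark seals, 35 mm outside, 15 mm bore, 11 mm high, lying flat. Origin: centre of its underside.
- stand: Fixed wooden block 60 (x) by 130 (y) by 50 mm high, with two upright 12.5 mm holes 70 mm apart along its y (y = +-35), one pin in each, which one where varies. Origin: centre of its underside.
- pin: The round-headed pin, steel, upright in the stand with its collar on the block's top. Origin: on its axis at the collar's underside, z up towards the head. Below: shaft 10 mm in diameter, 40 mm long, tapered over the last 4 mm. Above: collar 26 mm in diameter, 5 mm thick, then a round dark head 18 mm in diameter, 38 mm tall (5 to 43 mm above the origin). 110 g.
- pin_tip (a point): Centre of the lower end of the round-headed pin's shaft, 40 mm below its origin.
- t_pin: The T-headed pin, not used, upright in the stand's other hole: shaft 10 by 30 mm, collar 16 mm, crossbar 50 mm long, 10 mm in diameter, 30 mm above the collar's underside. Origin at the collar's underside.
- screwdriver: A screwdriver lying on the bench, black handle; not used.
- wrench: A steel wrench lying beyond the jig; not used.
- socket: A steel wrench socket 26 mm wide, 38 mm high, standing; not used.
- grease_pot: A white pot with black lid, 60 mm wide and high; not used.
- cup: A steel cup 70 mm wide, 50 mm high; not used.
Mind the look-alikes: they are no part of the job. What is shaped like the bearing but green, purple or turquoise is not meant.

How it is judged (in metres and radians):
On the way, in this order (a step that is already met when the one before it is completed fails the run):
1. the larger bearing lies flat on the spring seat, let go, with the plate still open (horizontal distance between bearing and seat_top below 0.005 m and z of bearing in the frame of seat_top below 0.003 m and angle between bearing's own z axis and vertical below 0.1 rad and contact force between the fingers and bearing below 0.3 N and value of joint lid above 0.5 rad), for 0.2 s.
2. the upper plate is swung down onto the bearing (value of joint lid below 0.13 rad and horizontal distance between bearing and seat_top below 0.005 m), for 0.2 s.
3. the round-headed pin has entered the lower hole (z of pin_tip in the frame of jig_hole below -0.005 m and horizontal distance between pin_tip and jig_hole below 0.005 m), for 0.1 s.
At the end, for the whole second after the job is handed in: Bearing flat on the seat within 5 mm of centre; plate shut to 0.02 rad; round-headed pin upright through both holes, collar within 4 mm of seated, tip over 20 mm into the lower hole; gripper still on the pin (over 2 N), pressing it on the jig with over 4 N, through the last second (value of joint lid below 0.02 rad and horizontal distance between pin and jig_hole below 0.005 m and z of pin in the frame of jig_hole below 0.016 m and z of pin_tip in the frame of jig_hole below -0.02 m and angle between pin's own z axis and vertical below 0.12 rad and contact force between the fingers and pin above 2 N and contact force between pin and jig above 4 N and horizontal distance between bearing and seat_top below 0.005 m and z of bearing in the frame of seat_top below 0.003 m and angle between bearing's own z axis and vertical below 0.1 rad); the arm keeps its last pose, push and grip.
It fails at once if a thing that is not used is moved more than 30 mm (distance of any of small_bearing, t_pin, screwdriver, wrench, socket, grease_pot, cup from where it was at the start of the episode above 0.03 m).
It also fails if it takes over 67 s, if anything falls off the work surface, if the arm or the gripper's body presses on something with over 40 N, if the wrist force passes 120 N, or if a joint passes its speed limit or range.

ROBOT

A 7-joint arm with a two-finger parallel gripper is mounted at the origin on the work surface. World frame = base frame: x ahead of the robot, y to its left, z up, the work surface at z = 0. Lengths are in m, angles in degrees, forces in N, time in s.
With the tool pointing down it reaches from about 0.425 to 0.875 m from the base axis. Payload 4.7 kg.
Tool frame: the origin (TCP) lies at the very end of the fingers, on their centre line; the grasp point (between the pads) lies 19 mm behind it; z points along the fingers, y is the line along which they close (so a half turn about z gives the same grasp; the last joint's range is limited). The gripper opens to 87 mm and grips with 3 to 60 N. Pads are 19 mm wide; open, the fingers measure 117 mm over their backs; the gripper's body (75 mm by 190 mm) begins 51 mm behind the grasp point.
Start: joints at [77.985, 18.392, -4.016, 83.108, 1.295, 78.541, -3.26], TCP at [0.144, -0.634, 0.223] pointing down, gripper open.
Joint ranges: [-163.93, 163.93], [-17.29, 119.83], [-79.2, 71.16], [3.27, 140.29], [-89.18, 269.18], [5.43, 117.66], [-154.24, 154.24]. Speed limits (degrees/s): [147.25, 147.25, 180, 180, 180, 180, 180].

INTERFACE

Orientations are given as [roll, pitch, yaw] about the fixed x, y, z axes, in that order (R = Rz(yaw) Ry(pitch) Rx(roll)).
In Python, from cell import get_obs, eyes, env gives the robot as it stands.
- The arm moves only by the tool servo_tool, never from a script. Its argument "series" is a list that holds one entry, the list of rows, each a list of 7 numbers: the shift along the tool's x, y, z in units of 300 mm (1.0 is 300 mm), then the turn, a rotation vector about the tool's x, y, z in units of pi rad (1.0 is pi rad), then the opening, from 0 (shut) to 1 (fully open). In form: [[[tx, ty, tz, wx, wy, wz, gripper], ...]]. A call has 1 to 12 rows; each row is the pose to reach, as a shift and turn from the pose commanded when the call began, along the tool's axes at that moment, turning the shorter way round; what a row does not reach only later rows make up. A row lasts 1/12 s, in which the tool goes at most 41.7 mm and 7.16 degrees, less where a joint would pass 70% of its speed; a pose out of reach is approached as far as the arm can. A call with a number of a shift or a turn outside -1 to 1 is refused whole. A call with a gripper value outside its range is refused whole. The fingers move at their own pace and stop on an object; "grip_force" is the grip in N (left out, the last holds). Time passes only in rows, so rows that repeat a pose let the fingers close. It gives the time, the measured TCP pose, the force, the opening and the grip force at its end, in the units of the state.
- get_obs(): the state, without advancing time (a new reading comes with each control period).
- eyes.read_camera(name): name is "side" or "top" or "wrist"; returns a dict with "frame" (420x560x3 uint8, red, green, blue), "depth" (420x560 float32, m along the optical axis (not along the pixel's ray), 0 where there is no reading), "fx", "fy", "cx", "cy" (pixels), "distortion" ([k1, k2, p1, p2, k3] as OpenCV has them; the pictures are not rectified), "origin" and "rotation" of the camera in the world; the wrist camera has in their place "mount" (4x4, takes a point from camera to tool coordinates, whose origin is the TCP and whose axes are the flange's). Camera axes: x right, y down, z forward; pixel columns grow to the right and rows downward; lengths in m; the calibration is good to about 2 mm. A picture is of the moment at which its call begins: read the wrist's pose just before it.
- env.sign_off(): hands the job in; it is judged then, once.
The state is a dict: "time_s": time; "qpos": joint angles; "joint_velocities": joint speeds; "effort": joint torques, N m; "tool_pos": TCP position; "tool_rot": TCP orientation; "force": force on the tool from outside, world axes, zero at the start; "wrist_torque": the same for the moment, N m; "grip_width": finger opening in m; "grasp_force": force on a finger pad.
Only numpy, scipy, OpenCV 4.12 (cv2) and the standard library are available. Lean on these libraries where they do the work, as an engineer would, in place of code of your own. Each camera call takes 0.05 s, during which the arm holds its last target. There are 200 camera calls.

## Working session

There is one attempt and no reset: what is moved stays moved. The work goes in short steps, Python scripts to look and compute and a tool call to move; the robot and the scene stay as the last step left them, time stands still between calls to the robot, and variables do not carry over. Pictures are saved under pics/ and viewed, at most 10 in all, crops included, and the job is handed in when it is done.

Besides the shell and the picture viewer there is one more tool, called as name(argument=value, ...) on one line, values as JSON. servo_tool: Moves the arm, as the interface text tells. Shifts and turns lie within -1 to 1; 1 stands for 300 mm of shift or pi rad of turn. Its arguments: {"type":"object","properties":{"series":{"type":"array"},"grip_force":{"type":"number"}},"required":["series"]}

```bash
mkdir -p pics; ls; cat > h.py <<'E'
import sys; sys.path.insert(0,'.')
import numpy as np, cv2
from cell import get_obs, eyes, env
from scipy.spatial.transform import Rotation as R
def pose():
    o=get_obs(); return np.array(o['tool_pos']),R.from_euler('xyz',o['tool_rot'],degrees=True).as_matrix(),o
def cam(n):
    p,r,o=pose(); c=eyes.read_camera(n)
    if 'mount' in c:
        M=np.array(c['mount']); c['rotation']=r@M[:3,:3]; c['origin']=p+r@M[:3,3]
    c['rotation']=np.array(c['rotation']); c['origin']=np.array(c['origin'])
    c['K']=np.array([[c['fx'],0,c['cx']],[0,c['fy'],c['cy']],[0,0,1.]]); c['D']=np.array(c['distortion'])
    return c
def rays(c,uv):
    u=cv2.undistortPoints(np.array(uv,float).reshape(-1,1,2),c['K'],c['D']).reshape(-1,2)
    return np.c_[u,np.ones(len(u))]@c['rotation'].T
def onz(c,uv,z):
    d=rays(c,uv); return c['origin']+d*((z-c['origin'][2])/d[:,2])[:,None]
def cloud(c):
    h,w=c['depth'].shape; v,u=np.mgrid[:h,:w]
    d=rays(c,np.c_[u.ravel(),v.ravel()]); return (c['origin']+d*c['depth'].ravel()[:,None]).reshape(h,w,3)
def save(c,n): cv2.imwrite(f'pics/{n}.png',c['frame'][:,:,::-1])
def proj(c,P):
    return cv2.projectPoints(np.array(P,float).reshape(-1,1,3),cv2.Rodrigues(c['rotation'].T)[0],-c['rotation'].T@c['origin'],c['K'],c['D'])[0].reshape(-1,2)
def delta(target,Rt=None):
    p,r,o=pose(); s=r.T@(np.array(target)-p)/.3
    w=R.from_matrix(r.T@Rt).as_rotvec()/np.pi if Rt is not None else np.zeros(3)
    return np.round(np.r_[s,w],4)
E
python3 - <<'E'
from h import *
for n in('top','side'):
    c=cam(n); save(c,n); np.savez(''+n,**c); print(n,c['origin'],c['rotation'].round(3).tolist(),c['fx'])
print(get_obs())
E
```

```text
pics
top [0.32946339 0.01330232 1.19326584] [-170.129, 1.805, -91.475] 528.784381538285
side [ 0.15286468 -0.71027628  0.91051504] [-135.86, 0.207, -26.806] 516.7581508123741
{'time_s': 0.1, 'qpos': array([77.98622401, 18.43526621, -4.01538265, 83.16569901,  1.29462849,
       78.54163782, -3.25956805]), 'joint_velocities': array([ 0.03884386, -0.27307955, -0.01927549, -0.25014169, -0.02984791,
        0.09138034, -0.06391189]), 'effort': array([-1.56715614e-04, -4.92566121e+01, -4.05678023e-01, -3.13399494e+01,
       -6.40360638e-02,  3.95180297e-02,  1.04259839e-04]), 'tool_pos': array([ 0.1440915 , -0.63333285,  0.22158511]), 'tool_rot': array([-1.79902605e+02,  5.06661547e-03,  1.28235425e+01]), 'force': array([ 0.56835074, -0.24569896,  0.08765759]), 'wrist_torque': array([-0.00358864, -0.02548904, -0.0192063 ]), 'grasp_force': 0.0, 'grip_width': 0.0870030780339668}
```

```bash
python3 - <<'E'
s=open('h.py').read()
s=s.replace("    c['rotation']=np.array(c['rotation']);","    c['rotation']=np.array(c['rotation'])\n    if c['rotation'].ndim==1: c['rotation']=R.from_euler('xyz',c['rotation'],degrees=True).as_matrix()\n   ")
open('h.py','w').write(s)
E
python3 - <<'E'
from h import *
for n in('top','side'):
    c=cam(n); np.savez(''+n,**c)
    P=cloud(c); z=P[...,2]; print(n, [ (P[v,u].round(3).tolist()) for v,u in((210,280),(300,400),(150,150))])
E
```

```text
top [[0.538, 0.043, -0.003], [0.326, -0.219, -0.001], [0.691, 0.348, -0.002]]
side [[0.547, 0.078, 0.001], [0.653, -0.27, 0.001], [0.331, 0.449, 0.001]]
```

View pics/top.png

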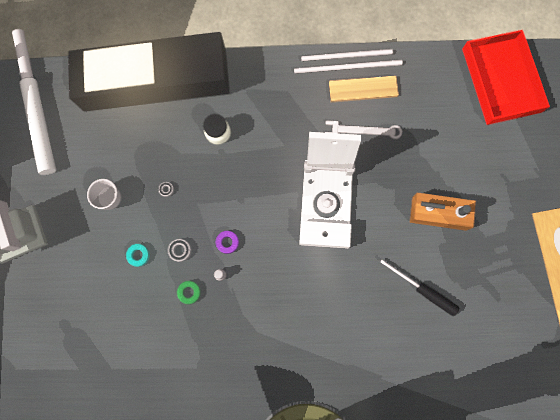

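View pics/side.png

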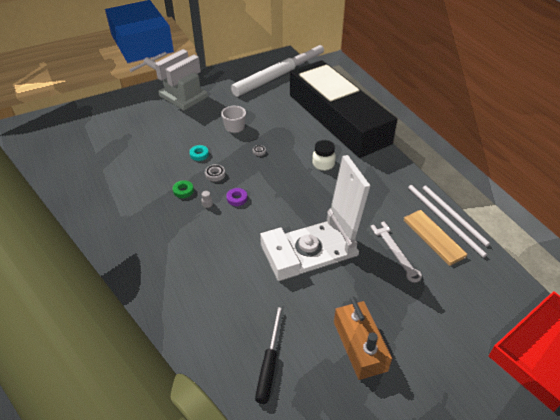

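The top view shows the larger bearing at (179,249), with turquoise, green and purple rings around it. The jig's hole is at about (325,234) and its stub at (326,203). The stand's T-pin is at (435,205) and the round pin at (463,211). The side view agrees, with the bearing at (215,173).

```bash
python3 - <<'E'
from h import *
t=dict(np.load('top.npz')); s=dict(np.load('side.npz'))
P=cloud(t); f=t['frame']
def comp(m,seed=None,amin=20):
    n,l,st,ce=cv2.connectedComponentsWithStats(m.astype(np.uint8)); return [(st[i].tolist(),ce[i].round(1).tolist()) for i in range(1,n) if st[i,4]>=amin]
# bearing: height mask around
for nm,(u,v) in dict(big=(179,249),small=(166,189)).items():
    w=P[v-20:v+21,u-20:u+21]; m=(w[...,2]>.006)
    for st,c in comp(m): print(nm,st,c,onz(t,[[u-20+c[0],v-20+c[1]]],.012).round(4))
    m2=f[v-20:v+21,u-20:u+21].mean(2)>140
    print(nm,comp(m2,amin=8))
# heights map jig
z=P[...,2]
m=(abs(z-.040)<.006); m[:, :290]=0; m[:,370:]=0; m[:215]=0
ys,xs=np.nonzero(m); 
print('block',cv2.minAreaRect(P[m][:,:2].astype(np.float32)))
g=f[225:243,315:336].mean(2); print(g.astype(int))
m=np.zeros(z.shape,bool); m[125:260,290:370]=1; m&=(z>.010)&(z<.022); print('base',cv2.minAreaRect(P[m][:,:2].astype(np.float32)))
m=(abs(z-.05)<.006); m[:,:400]=0;m[:,490:]=0;m[:180]=0;m[240:]=0
print('stand',cv2.minAreaRect(P[m][:,:2].astype(np.float32)))
m=(z>.064); m[:,:400]=0;m[:,490:]=0;m[:180]=0;m[240:]=0
for st,c in comp(m,amin=5): print('pins',st,c,P[int(c[1]),int(c[0])].round(3))
P2=cloud(s);
m=(P2[...,2]>.065);m[:290]=0;m[380:]=0;m[:,330:]*=True;m[:,:330]=0;m[:,400:]=0
for st,c in comp(m,amin=5): print('pins side',st,c,P2[int(c[1]),int(c[0])].round(3))
E
```

```text
big [9, 10, 24, 23, 330] [20.4, 20.9] [[0.4505 0.2722 0.012 ]]
big [([9, 10, 23, 23, 105], [19.7, 21.2]), ([13, 14, 15, 14, 74], [19.8, 20.3])]
small [13, 13, 15, 15, 139] [19.9, 19.8] [[0.5927 0.3046 0.012 ]]
small [([13, 13, 6, 7, 10], [14.6, 15.5]), ([12, 13, 15, 15, 40], [20.8, 21.7]), ([15, 16, 9, 8, 32], [19.5, 19.3])]
block ((0.4750714600086212, -0.054839037358760834), (0.11029540747404099, 0.050701528787612915), 84.15074157714844)
[[253 253 253 253 253 253 253 253 253 253 253 253 253 253 253 253 253 253
  253 253 253]
 [253 253 253 253 253 253 253 253 253 253 253 253 253 253 253 254 253 253
  253 253 253]
 [253 253 253 253 253 253 253 253 253 253 253 253 253 253 253 253 253 253
  253 253 253]
 [253 253 253 253 253 253 253 253 253 253 253 253 253 253 253 253 253 253
  253 253 253]
 [253 253 253 253 253 253 253 254 254 254 254 254 253 253 253 253 253 253
  253 253 253]
 [253 253 252 252 252 253 253 254 254 255 255 255 255 253 253 253 253 253
  253 253 253]
 [253 253 253 253 253 253 255 251 233 164 127 235 255 254 253 253 253 253
  253 253 253]
 [253 253 254 253 254 254 255 229 
[... 748 characters left out ...]
253
  253 253 253]
 [253 253 253 253 253 253 253 253 253 253 253 253 253 253 253 253 253 253
  253 253 253]
 [254 254 253 253 253 253 253 253 253 253 253 253 253 253 253 253 253 253
  253 253 253]]
base ((0.5893301963806152, -0.07031414657831192), (0.12162145227193832, 0.2921837568283081), 78.01697540283203)
stand ((0.5181066393852234, -0.31982529163360596), (0.12980034947395325, 0.061803046613931656), 80.06165313720703)
pins [421, 201, 24, 8, 116] [432.7, 204.9] [ 0.525 -0.283  0.084]
pins [460, 205, 11, 10, 81] [464.8, 209.4] [ 0.511 -0.348  0.093]
pins side [350, 296, 15, 25, 151] [357.0, 308.3] [ 0.525 -0.288  0.084]
pins side [367, 332, 11, 17, 145] [372.1, 340.1] [ 0.509 -0.361  0.092]
```

```bash
cat >> h.py <<'E'
def down(yaw): return R.from_euler('xyz',[180,0,yaw],degrees=True).as_matrix()
def plan(*W):
    p,r,o=pose(); print('t',round(o['time_s'],2),'F',np.round(o['force'],1),'tcp',p.round(4),np.round(o['tool_rot'],1),'w',round(o['grip_width'],4),'gf',round(float(o['grasp_force']),1))
    for x,y,z,yaw in W:
        Rt=down(yaw); s=r.T@(np.array([x,y,z])-p)/.3; w=R.from_matrix(r.T@Rt).as_rotvec()/np.pi
        print((x,y,z,yaw),s.round(3),w.round(4),'mm',round(300*np.linalg.norm(s))); p,r=np.array([x,y,z]),Rt
E
python3 - <<'E'
from h import *
t=dict(np.load('top.npz')); print(onz(t,[[325,233.7]],.04),onz(t,[[326,203]],.04)); c=cam('wrist'); print(c['mount'])
plan((.40,-.42,.29,-6),(.50,-.14,.29,-6),(.49,.14,.25,-6),(.44,.272,.15,-6))
E
```

```text
[[ 0.47417793 -0.05545812  0.04      ]] [[ 0.54253265 -0.06044022  0.04      ]]
[[ 4.09285172e-05 -9.70333984e-01 -2.41768397e-01  6.46897332e-02]
 [ 9.99999836e-01  1.77623523e-04 -5.43601361e-04  1.82173284e-03]
 [ 5.70418629e-04 -2.41768336e-01  9.70333832e-01 -1.61675107e-01]
 [ 0.00000000e+00  0.00000000e+00  0.00000000e+00  1.00000000e+00]]
t 0.25 F [-0.1  0.2 -0.3] tcp [ 0.1441 -0.6336  0.222 ] [-179.9    0.    12.8] w 0.087 gf 0.0
(0.4, -0.42, 0.29, -6) [ 0.99  -0.505 -0.226] [-3.000e-04  1.000e-04  1.046e-01] mm 340
(0.5, -0.14, 0.29, -6) [ 0.234 -0.963 -0.   ] [0. 0. 0.] mm 297
(0.49, 0.14, 0.25, -6) [-0.131 -0.925  0.133] [0. 0. 0.] mm 283
(0.44, 0.272, 0.15, -6) [-0.212 -0.42   0.333] [0. 0. 0.] mm 173
```

```bash
python3 - <<'E'
from h import *
plan((.40,-.42,.29,93),(.50,-.14,.29,174),(.49,.14,.25,174),(.445,.272,.15,174))
E
```

```text
t 0.25 F [-0.1  0.2 -0.3] tcp [ 0.1441 -0.6336  0.222 ] [-179.9    0.    12.8] w 0.087 gf 0.0
(0.4, -0.42, 0.29, 93) [ 0.99  -0.505 -0.226] [-3.000e-04 -2.000e-04 -4.454e-01] mm 340
(0.5, -0.14, 0.29, 174) [0.915 0.382 0.   ] [-0.    0.   -0.45] mm 297
(0.49, 0.14, 0.25, 174) [0.131 0.925 0.133] [0. 0. 0.] mm 283
(0.445, 0.272, 0.15, 174) [0.195 0.422 0.333] [0. 0. 0.] mm 172
```

servo_tool(series=[[[0.99,-0.505,-0.226,0,0,-0.445,0.9],[0.99,-0.505,-0.226,0,0,-0.445,0.9],[0.99,-0.505,-0.226,0,0,-0.445,0.9],[0.99,-0.505,-0.226,0,0,-0.445,0.9],[0.99,-0.505,-0.226,0,0,-0.445,0.9],[0.99,-0.505,-0.226,0,0,-0.445,0.9],[0.99,-0.505,-0.226,0,0,-0.445,0.9],[0.99,-0.505,-0.226,0,0,-0.445,0.9],[0.99,-0.505,-0.226,0,0,-0.445,0.9],[0.99,-0.505,-0.226,0,0,-0.445,0.9],[0.99,-0.505,-0.226,0,0,-0.445,0.9],[0.99,-0.505,-0.226,0,0,-0.445,0.9]]])

```text
time_s: 1.25
tool_pos: [0.4004, -0.4198, 0.2903]
tool_rot: [-180.0, 0.0, 93.2]
force: [0.5, -0.2, -0.3]
grip_width: 0.0785
grasp_force: 0.0
```

servo_tool(series=[[[0.915,0.382,0,0,0,-0.45,0.9],[0.915,0.382,0,0,0,-0.45,0.9],[0.915,0.382,0,0,0,-0.45,0.9],[0.915,0.382,0,0,0,-0.45,0.9],[0.915,0.382,0,0,0,-0.45,0.9],[0.915,0.382,0,0,0,-0.45,0.9],[0.915,0.382,0,0,0,-0.45,0.9],[0.915,0.382,0,0,0,-0.45,0.9],[0.915,0.382,0,0,0,-0.45,0.9],[0.915,0.382,0,0,0,-0.45,0.9],[0.915,0.382,0,0,0,-0.45,0.9],[0.915,0.382,0,0,0,-0.45,0.9]]])

```text
time_s: 2.25
tool_pos: [0.5005, -0.1403, 0.2903]
tool_rot: [-180.0, -0.0, 174.1]
force: [-0.3, -0.4, -0.9]
grip_width: 0.0784
grasp_force: 0.0
```

servo_tool(series=[[[0.131,0.925,0.133,0,0,0,0.9],[0.131,0.925,0.133,0,0,0,0.9],[0.131,0.925,0.133,0,0,0,0.9],[0.131,0.925,0.133,0,0,0,0.9],[0.131,0.925,0.133,0,0,0,0.9],[0.131,0.925,0.133,0,0,0,0.9],[0.131,0.925,0.133,0,0,0,0.9],[0.131,0.925,0.133,0,0,0,0.9]]])

```text
time_s: 2.92
tool_pos: [0.4886, 0.1483, 0.2502]
tool_rot: [179.8, -0.1, 174.4]
force: [-0.6, 1.1, 0.1]
grip_width: 0.0785
grasp_force: 0.0
```

servo_tool(series=[[[0.18,0.422,0.333,0,0,0,0.9],[0.18,0.422,0.333,0,0,0,0.9],[0.18,0.422,0.333,0,0,0,0.9],[0.18,0.422,0.333,0,0,0,0.9],[0.18,0.422,0.333,0,0,0,0.9],[0.18,0.422,0.333,0,0,0,0.9]]])

```text
time_s: 3.42
tool_pos: [0.4482, 0.2731, 0.1489]
tool_rot: [-180.0, -0.2, 174.1]
force: [0.7, 0.4, 0.5]
grip_width: 0.0787
grasp_force: 0.0
```

```bash
python3 - <<'E'
from h import *
c=cam('wrist'); save(c,'w1'); P=cloud(c); f=c['frame'].astype(int)
uv=proj(c,[[.4505,.2722,.015]])[0]; print(uv)
sat=f.max(2)-f.min(2)
m=((P[...,2]>.009)&(P[...,2]<.022)&(sat<60)).astype(np.uint8)
n,l,st,ce=cv2.connectedComponentsWithStats(m)
for i in range(1,n):
    if st[i,4]>300:
        cn,_=cv2.findContours((l==i).astype(np.uint8),cv2.RETR_EXTERNAL,cv2.CHAIN_APPROX_NONE)
        q=cv2.minEnclosingCircle(onz(c,max(cn,key=len).reshape(-1,2),.015)[:,:2].astype(np.float32)); print(st[i],q)
plan()
E
```

```text
[277.99855763 203.44082118]
[ 249  176   57   57 1992] ((0.4510900378227234, 0.271371990442276), 0.02592480182647705)
t 3.47 F [ 0.5 -0.7  0.3] tcp [0.4501 0.2716 0.15  ] [-1.800e+02 -1.000e-01  1.739e+02] w 0.0784 gf 0.0
```

View pics/w1.png

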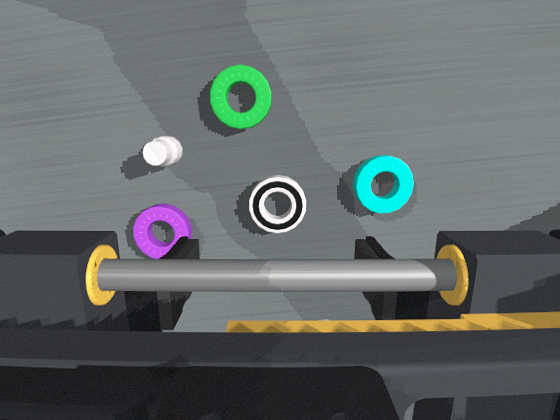

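The view shows the larger bearing at (278,204), radius 25.9 mm as expected, centred between the fingers. The coloured rings are clear.

servo_tool(series=[[[-0.003,0,0.35,0,0,0,0.8],[-0.003,0,0.35,0,0,0,0.8],[-0.003,0,0.35,0,0,0,0.8],[-0.003,0,0.44,0,0,0,0.8],[-0.003,0,0.49,0,0,0,0.8],[-0.003,0,0.49,0,0,0,0.8],[-0.003,0,0.49,0,0,0,0.4],[-0.003,0,0.49,0,0,0,0.4],[-0.003,0,0.49,0,0,0,0.4],[-0.003,0,0.49,0,0,0,0.4],[-0.003,0,0.49,0,0,0,0.4],[-0.003,0,0.49,0,0,0,0.4]]], grip_force=25)

```text
time_s: 4.47
tool_pos: [0.4526, 0.2718, 0.0047]
tool_rot: [180.0, 0.1, 173.9]
force: [0.3, -0.9, 5.8]
grip_width: 0.0512
grasp_force: 25.0
```

```bash
python3 - <<'E'
from h import *
plan((.48,.15,.22,174),(.50,-.06,.22,174),(.5440,-.0620,.13,174.15))
E
```

```text
t 4.47 F [ 0.3 -0.9  5.8] tcp [0.4526 0.2718 0.0047] [1.800e+02 1.000e-01 1.739e+02] w 0.0512 gf 25.0
(0.48, 0.15, 0.22, 174) [-0.135 -0.394 -0.718] [ 0.0002  0.0007 -0.0005] mm 249
(0.5, -0.06, 0.22, 174) [-0.139 -0.689 -0.   ] [0. 0. 0.] mm 211
(0.544, -0.062, 0.13, 174.15) [-0.147  0.009  0.3  ] [ 0.      0.     -0.0008] mm 100
```

servo_tool(series=[[[0,0,-0.2,0,0,0,0.4],[-0.135,-0.394,-0.718,0,0,0,0.4],[-0.135,-0.394,-0.718,0,0,0,0.4],[-0.135,-0.394,-0.718,0,0,0,0.4],[-0.135,-0.394,-0.718,0,0,0,0.4],[-0.135,-0.394,-0.718,0,0,0,0.4],[-0.135,-0.394,-0.718,0,0,0,0.4],[-0.274,-0.99,-0.718,0,0,0,0.4],[-0.274,-0.99,-0.718,0,0,0,0.4],[-0.274,-0.99,-0.718,0,0,0,0.4],[-0.274,-0.99,-0.718,0,0,0,0.4],[-0.274,-0.99,-0.718,0,0,0,0.4]]])

```text
time_s: 5.47
tool_pos: [0.5011, -0.0396, 0.2178]
tool_rot: [-179.8, -0.1, 173.5]
force: [0.4, -0.7, -1.5]
grip_width: 0.0506
grasp_force: 25.0
```

servo_tool(series=[[[0,-0.1,0,0,0,0,0.4],[0,-0.1,0,0,0,0,0.4],[0,-0.1,0,0,0,0,0.4],[0,-0.1,0,0,0,0,0.4]]])

```text
time_s: 5.8
tool_pos: [0.4982, -0.0613, 0.2183]
tool_rot: [180.0, -0.1, 174.0]
force: [0.6, 0.1, -2.6]
grip_width: 0.0509
grasp_force: 25.0
```

```bash
python3 - <<'E'
from h import *
c=cam('wrist'); save(c,'w2'); np.savez('w2',**c); P=cloud(c)
plan((.5440,-.0620,.13,174.15))
print(proj(c,[[.4742,-.0555,.04],[.5445,-.062,.04]]))
m=(abs(P[...,2]-.04)<.004)&(P[...,0]<.52)
q=P[m][:,:2]; print(m.sum(),cv2.minAreaRect(q.astype(np.float32)))
E
```

```text
t 5.85 F [ 0.2  0.6 -1.2] tcp [ 0.4984 -0.0608  0.2185] [180.  -0. 174.] w 0.0506 gf 25.0
(0.544, -0.062, 0.13, 174.15) [-0.152  0.012  0.295] [ 0.0002 -0.0003 -0.0006] mm 100
[[281.59107734 166.68720432]
 [282.24691863 234.450956  ]]
6027 ((0.47473740577697754, -0.07794374227523804), (0.08550362288951874, 0.5537991523742676), 10.281723976135254)
```

View pics/w2.png

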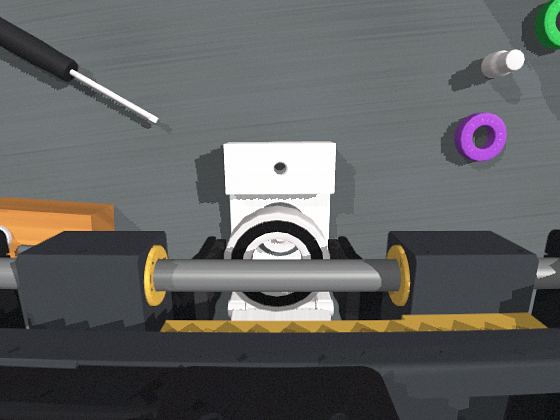

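The bearing is in the grip. The jig hole shows at (280,168), close to the predicted (281.6,166.7).

```bash
python3 - <<'E'
from h import *
c=dict(np.load('w2.npz')); f=c['frame'].astype(int); P=cloud(c)
g=f[155:182,265:296].mean(2); m=g<170; y,x=np.nonzero(m); print('holepx',x.mean()+265,y.mean()+155,m.sum(), onz(c,[[x.mean()+265,y.mean()+155]],.04))
b=(f.mean(2)>170).astype(np.uint8); b[:143]=0; b[192:]=0
cn,_=cv2.findContours(b,cv2.RETR_EXTERNAL,cv2.CHAIN_APPROX_NONE); k=max(cn,key=cv2.contourArea)
print('block',cv2.minAreaRect(onz(c,k.reshape(-1,2),.04)[:,:2].astype(np.float32)))
# bearing black seal ring -> centre
m=((f.max(2)<60)&(P[...,2]>.20)).astype(np.uint8); m[:,:228]=0;m[:,328:]=0;m[:215]=0;m[310:]=0
ys,xs=np.nonzero(m); q=P[ys,xs]; print('bearing z',np.median(q[:,2]),q[:,:2].min(0),q[:,:2].max(0),q[:,:2].max(0)-q[:,:2].min(0))
E
```

```text
holepx 279.65 167.70833333333334 120 [[ 0.47500769 -0.05752117  0.04      ]]
block ((0.47460344433784485, -0.057789843529462814), (0.1106095090508461, 0.04784516990184784), 83.97293853759766)
bearing z 0.22819838844979598 [ 0.43283943 -0.08450988] [ 0.51966662 -0.04123119] [0.08682719 0.04327869]
```

```bash
python3 - <<'E'
from h import *
plan((.5446,-.0644,.055,174),(.5446,-.0644,.038,174))
E
```

```text
t 5.85 F [ 0.2  0.6 -1.2] tcp [ 0.4984 -0.0608  0.2185] [180.  -0. 174.] w 0.0506 gf 25.0
(0.5446, -0.0644, 0.055, 174) [-0.155  0.004  0.545] [ 0.0002 -0.0003  0.0002] mm 170
(0.5446, -0.0644, 0.038, 174) [ 0.    -0.     0.057] [0. 0. 0.] mm 17
```

servo_tool(series=[[[-0.155,0.004,0,0,0,0,0.4],[-0.155,0.004,0.12,0,0,0,0.4],[-0.155,0.004,0.24,0,0,0,0.4],[-0.155,0.004,0.36,0,0,0,0.4],[-0.155,0.004,0.46,0,0,0,0.4],[-0.155,0.004,0.545,0,0,0,0.4],[-0.155,0.004,0.545,0,0,0,0.4],[-0.155,0.004,0.56,0,0,0,0.4],[-0.155,0.004,0.575,0,0,0,0.4],[-0.155,0.004,0.59,0,0,0,0.4],[-0.155,0.004,0.602,0,0,0,0.4],[-0.155,0.004,0.602,0,0,0,0.4]]])

```text
time_s: 6.85
tool_pos: [0.5461, -0.0659, 0.0391]
tool_rot: [180.0, 0.1, 173.9]
force: [0.5, 1.9, -1.6]
grip_width: 0.0506
grasp_force: 25.0
```

```bash
python3 - <<'E'
from h import *
plan((.5446,-.0644,.036,174)); 
c=cam('wrist'); save(c,'w3')
E
```

```text
t 6.85 F [ 0.5  1.9 -1.6] tcp [ 0.5461 -0.0659  0.0391] [1.800e+02 1.000e-01 1.739e+02] w 0.0506 gf 25.0
(0.5446, -0.0644, 0.036, 174) [0.005 0.004 0.01 ] [ 0.0001  0.0007 -0.0005] mm 4
```

View pics/w3.png

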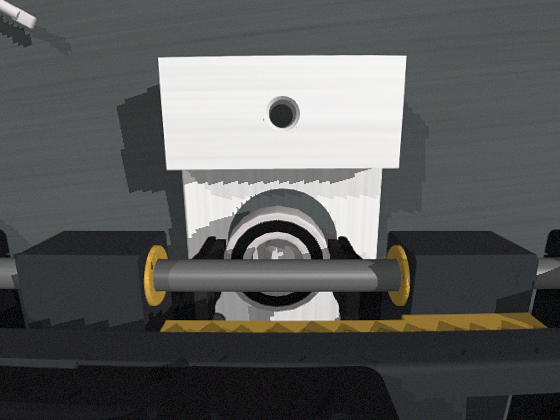

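The stub is visible inside the bore at (275,255), the hole is at (282,112), and there is no contact force yet. I'll lower the last few millimetres and release.

servo_tool(series=[[[0,0,0.006,0,0,0,0.4],[0,0,0.012,0,0,0,0.4],[0,0,0.015,0,0,0,0.4],[0,0,0.015,0,0,0,0.4]]])

```text
time_s: 7.23
tool_pos: [0.5459, -0.0656, 0.0344]
tool_rot: [180.0, 0.1, 173.9]
force: [0.6, 3.8, 3.3]
grip_width: 0.051
grasp_force: 25.0
```

```bash
python3 - <<'E'
from h import *
plan()
c=cam('wrist'); f=c['frame'].astype(int); m=np.zeros(f.shape[:2],bool); m[90:135,260:305]=f[90:135,260:305].mean(2)<150; y,x=np.nonzero(m); print(onz(c,[[x.mean(),y.mean()]],.04))
E
```

```text
t 7.23 F [0.6 3.8 3.3] tcp [ 0.5459 -0.0656  0.0344] [1.800e+02 1.000e-01 1.739e+02] w 0.051 gf 25.0
[[ 0.47556172 -0.05732461  0.04      ]]
```

servo_tool(series=[[[0,0,0,0,0,0,0.75],[0,0,0,0,0,0,0.75],[0,0,0,0,0,0,0.75],[0,0,0,0,0,0,0.75],[0.1,0,-0.13,0,0,0,0.75],[0.2,0,-0.26,0,0,0,0.75],[0.25,0,-0.39,0,0,0,0.75],[0.25,0,-0.5,0,0,0,0.75],[0.25,0,-0.5,0,0,0,0.75]]])

```text
time_s: 8.03
tool_pos: [0.4726, -0.0589, 0.19]
tool_rot: [-179.7, 0.5, 173.9]
force: [2.8, -0.2, 0.6]
grip_width: 0.0654
grasp_force: 0.0
```

```bash
python3 - <<'E'
from h import *
plan()
w=cam('wrist'); t=cam('top'); s=cam('side'); P=cloud(w)
print('pred seat px wrist',proj(w,[[.545,-.0648,.047]]))
img=np.vstack([np.hstack([w['frame'][100:400,150:450], cv2.resize(s['frame'][150:300,230:380],(300,300))])]); cv2.imwrite('pics/w4.png',img[:,:,::-1]); np.savez('w4',**w); np.savez('s4',**s)
Ps=cloud(s); np.savez('t4',**t)
# lid angle via side depth: plate points
o=np.array([.4756,-.0573]); ex=np.array([np.cos(-.1047),np.sin(-.1047)])
a=(Ps[...,:2]-o)@ex-.150; b=(Ps[...,:2]-o)@np.array([-ex[1],ex[0]])
m=(abs(b)<.04)&(Ps[...,2]>.09)&(Ps[...,2]<.21)&(abs(a)<.06); m[:140]=0; m[260:]=0; m[:,:320]=0; m[:,380:]=0
k=np.polyfit(Ps[m][:,2]-.046,a[m],1); print(m.sum(),k,'angle',np.pi/2+np.arctan(k[0]), Ps[m][:,2].max())
E
```

```text
t 8.03 F [ 2.8 -0.2  0.6] tcp [ 0.4726 -0.0589  0.19  ] [-179.7    0.5  173.9] w 0.0654 gf 0.0
pred seat px wrist [[281.12731271 270.53683559]]
980 [ 0.10894558 -0.00404405] angle 1.6793139162197743 0.20998400763672898
```

View pics/w4.png

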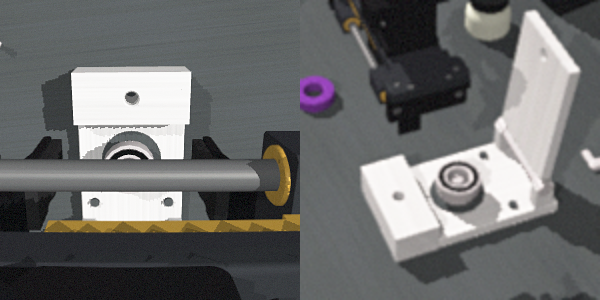

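The bearing sits flat on the seat with the stub showing through its bore (side crop, about (458,180)). The plate is upright at 1.68 rad. Next I'll take the closed fingers over the plate and behind it.

servo_tool(series=[[[0,0.005,-0.14,0,0,0,0],[0,0.005,-0.267,0,0,0,0],[0,0.005,-0.267,0,0,0,0],[-0.13,0.005,-0.267,0,0,0,0],[-0.26,0.005,-0.267,0,0,0,0],[-0.39,0.005,-0.267,0,0,0,0],[-0.52,0.005,-0.267,0,0,0,0],[-0.65,0.005,-0.267,0,0,0,0],[-0.726,0.005,-0.267,0,0,0,0],[-0.726,0.005,-0.267,0,0,0,0],[-0.726,0.005,-0.267,0,0,0,0]]])

```text
time_s: 9.1
tool_pos: [0.6871, -0.0791, 0.2595]
tool_rot: [179.9, -0.4, 174.0]
force: [0.1, 0.0, -0.3]
grip_width: 0.0029
grasp_force: 0.0
```

```bash
python3 - <<'E'
from h import *
p,r,o=pose(); plan()
ex=np.array([np.cos(-.1047),np.sin(-.1047)]); H=np.array([.6248,-.073]); d=p[:2]-H
print('a,b,z mm',1e3*d@ex,1e3*d@np.array([-ex[1],ex[0]]),p[2]*1e3)
t=dict(np.load('t4.npz')); P=cloud(t); q=P[196:212,316:336].reshape(-1,3); print('bearing top z',np.percentile(q[:,2],[5,50,90]))
s=dict(np.load('s4.npz')); P=cloud(s); u,v=230+(458-300)/2,150+180/2; print(P[int(v)-6:int(v)+12:3,int(u)-8:int(u)+9:4,2].round(3)); 
E
```

```text
t 9.1 F [ 0.1  0.  -0.3] tcp [ 0.6871 -0.0791  0.2595] [179.9  -0.4 174. ] w 0.0029 gf 0.0
a,b,z mm 62.586323007790135 0.4897707207148557 259.4678266767344
bearing top z [0.60341158 0.60760441 0.60923251]
[[0.049 0.045 0.044 0.046 0.046]
 [0.047 0.04  0.036 0.038 0.046]
 [0.046 0.032 0.04  0.038 0.048]
 [0.048 0.045 0.045 0.049 0.911]
 [0.039 0.044 0.045 0.043 0.043]
 [0.018 0.036 0.039 0.04  0.018]]
```

servo_tool(series=[[[0,0,0.12,0,0,0,0],[0,0,0.24,0,0,0,0],[0,0,0.27,0,0,0,0],[0,0,0.27,0,0,0,0],[0.06,0,0.27,0,0,0,0],[0.11,0,0.27,0,0,0,0],[0.155,0,0.275,0,0,0,0],[0.195,0,0.28,0,0,0,0],[0.235,0,0.285,0,0,0,0],[0.275,0,0.293,0,0,0,0],[0.312,0,0.302,0,0,0,0],[0.312,0,0.302,0,0,0,0]]])

```text
time_s: 10.1
tool_pos: [0.5934, -0.0698, 0.1757]
tool_rot: [-179.8, 0.1, 173.9]
force: [0.7, 1.1, 0.3]
grip_width: 0.0005
grasp_force: 0.0
```

```bash
cat >>h.py <<'E'
def jig(H=(.6248,-.073)):
    p,r,o=pose(); ex=np.array([np.cos(-.1047),np.sin(-.1047)]); d=p[:2]-np.array(H); plan()
    print('a,b,z mm',1e3*d@ex,1e3*d@np.array([-ex[1],ex[0]]),p[2]*1e3)
E
python3 -c "
from h import *
jig()
s=cam('side'); cv2.imwrite('pics/s5.png',cv2.resize(s['frame'][100:310,200:480],(560,420))[:,:,::-1])"
```

```text
t 10.1 F [0.7 1.1 0.3] tcp [ 0.5934 -0.0698  0.1757] [-1.798e+02  1.000e-01  1.739e+02] w 0.0005 gf 0.0
a,b,z mm -31.55951714502468 -0.0669393918847361 175.7222380464898
```

View pics/s5.png

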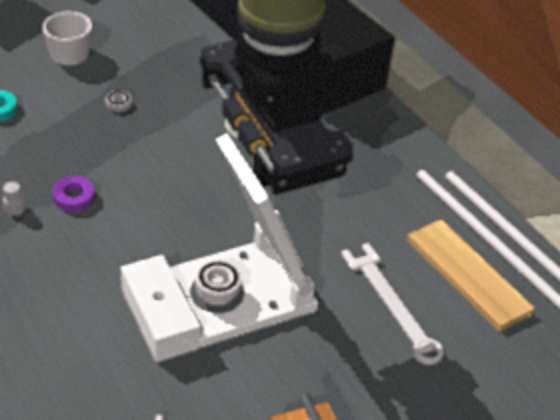

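The plate is following, leaning forward at about 1.1 rad. The bearing is still in place in the crop at (217,283). I'll continue the arc.

servo_tool(series=[[[0.04,0,0.03,0,0,0,0],[0.078,0,0.057,0,0,0,0],[0.115,0,0.083,0,0,0,0],[0.148,0,0.109,0,0,0,0],[0.18,0,0.14,0,0,0,0],[0.208,0,0.172,0,0,0,0],[0.23,0,0.21,0,0,0,0],[0.251,0,0.246,0,0,0,0],[0.265,0,0.28,0,0,0,0],[0.275,0,0.306,0,0,0,0],[0.285,0,0.335,0,0,0,0],[0.291,0,0.365,0,0,0,0]]])

```text
time_s: 11.15
tool_pos: [0.508, -0.0606, 0.0637]
tool_rot: [-180.0, 0.1, 173.9]
force: [1.6, 0.3, 1.2]
grip_width: 0.0006
grasp_force: 0.9
```

servo_tool(series=[[[0,0,0.006,0,0,0,0],[0,0,0.012,0,0,0,0],[0,0,0.012,0,0,0,0]]])

```text
time_s: 11.4
tool_pos: [0.5071, -0.0605, 0.06]
tool_rot: [180.0, -0.1, 173.9]
force: [-0.6, -0.3, 0.3]
grip_width: 0.0004
grasp_force: 0.0
```

```bash
python3 -c "
from h import *
jig()"
```

```text
t 11.4 F [-0.6 -0.3  0.3] tcp [ 0.5071 -0.0605  0.06  ] [ 1.800e+02 -1.000e-01  1.739e+02] w 0.0004 gf 0.0
a,b,z mm -118.40208926730317 0.09533158509614624 59.9704872530289
```

servo_tool(series=[[[0,0,0.005,0,0,0,0],[0,0,0.01,0,0,0,0],[0,0,0.01,0,0,0,0],[0,0,0.01,0,0,0,0]]])

```text
time_s: 11.73
tool_pos: [0.5072, -0.0605, 0.0573]
tool_rot: [-180.0, -0.0, 173.9]
force: [-1.9, 0.6, 4.0]
grip_width: 0.0003
grasp_force: 1.4
```

```bash
python3 -c "
from h import *
jig()
plan((.50,-.06,.20,174),(.44,-.27,.20,174),(.47,-.347,.18,174))"
```

```text
t 11.73 F [-1.9  0.6  4. ] tcp [ 0.5072 -0.0605  0.0573] [-180.    -0.   173.9] w 0.0003 gf 1.4
a,b,z mm -118.27276768440923 0.13003509780048383 57.254214070021284
t 11.73 F [-1.9  0.6  4. ] tcp [ 0.5072 -0.0605  0.0573] [-180.    -0.   173.9] w 0.0003 gf 1.4
(0.5, -0.06, 0.2, 174) [ 0.024 -0.001 -0.476] [-0.     -0.0001 -0.0004] mm 143
(0.44, -0.27, 0.2, 174) [ 0.126 -0.717 -0.   ] [0. 0. 0.] mm 218
(0.47, -0.347, 0.18, 174) [-0.126 -0.245  0.067] [0. 0. 0.] mm 85
```

```bash
python3 -c "
from h import *
plan((.48,-.29,.20,100))
plan((.512,-.353,.17,80))"
```

```text
t 11.73 F [-1.9  0.6  4. ] tcp [ 0.5072 -0.0605  0.0573] [-180.    -0.   173.9] w 0.0003 gf 1.4
(0.48, -0.29, 0.2, 100) [ 0.009 -0.77  -0.476] [-1.000e-04 -1.000e-04  4.107e-01] mm 272
t 11.73 F [-1.9  0.6  4. ] tcp [ 0.5072 -0.0605  0.0573] [-180.    -0.   173.9] w 0.0003 gf 1.4
(0.512, -0.353, 0.17, 80) [-0.119 -0.968 -0.376] [-1.000e-04 -1.000e-04  5.218e-01] mm 314
```

servo_tool(series=[[[0.024,0,-0.13,0,0,0,0],[0.024,0,-0.26,0,0,0,0],[0.024,0,-0.39,0,0,0,0],[0.05,-0.1,-0.48,0,0,0.04,0.2],[0.1,-0.24,-0.48,0,0,0.08,0.3],[0.15,-0.38,-0.48,0,0,0.12,0.4],[0.16,-0.52,-0.48,0,0,0.16,0.45],[0.16,-0.65,-0.48,0,0,0.2,0.45],[0.16,-0.75,-0.48,0,0,0.24,0.45],[0.16,-0.77,-0.48,0,0,0.28,0.45],[0.16,-0.77,-0.48,0,0,0.32,0.45],[0.16,-0.77,-0.48,0,0,0.36,0.45]]])

```text
time_s: 12.73
tool_pos: [0.4349, -0.2866, 0.2008]
tool_rot: [180.0, -0.0, 109.0]
force: [-0.1, 0.3, 0.1]
grip_width: 0.0386
grasp_force: 0.0
```

```bash
python3 -c "
from h import *
plan((.512,-.34,.18,80))"
```

```text
t 12.73 F [-0.1  0.3  0.1] tcp [ 0.4349 -0.2866  0.2008] [180.  -0. 109.] w 0.0386 gf 0.0
(0.512, -0.34, 0.18, 80) [-0.252  0.185  0.07 ] [ 2.000e-04 -1.000e-04  1.609e-01] mm 96
```

```bash
python3 -c "
from h import *
plan((.507,-.385,.19,80))"
```

```text
t 12.73 F [-0.1  0.3  0.1] tcp [ 0.4349 -0.2866  0.2008] [180.  -0. 109.] w 0.0386 gf 0.0
(0.507, -0.385, 0.19, 80) [-0.388  0.121  0.036] [ 2.000e-04 -1.000e-04  1.609e-01] mm 122
```

servo_tool(series=[[[-0.12,0.04,0.036,0,0,0.04,0.45],[-0.25,0.08,0.036,0,0,0.08,0.45],[-0.388,0.121,0.036,0,0,0.12,0.45],[-0.388,0.121,0.036,0,0,0.161,0.45],[-0.388,0.121,0.036,0,0,0.161,0.45],[-0.388,0.121,0.036,0,0,0.161,0.45]]])

```text
time_s: 13.23
tool_pos: [0.5083, -0.3822, 0.1897]
tool_rot: [-180.0, -0.1, 80.7]
force: [-0.6, 0.9, 0.4]
grip_width: 0.0392
grasp_force: 0.0
```

```bash
python3 - <<'E'
from h import *
c=cam('wrist'); save(c,'w6'); np.savez('w6',**c); P=cloud(c); f=c['frame']
print(proj(c,[[.512,-.354,.093],[.524,-.285,.085],[.518,-.32,.05]]))
m=((abs(P[...,2]-.091)<.006)&(np.hypot(P[...,0]-.512,P[...,1]+.354)<.03)).astype(np.uint8)
n,l,st,ce=cv2.connectedComponentsWithStats(m)
for i in range(1,n):
    if st[i,4]>50: print(st[i],ce[i],onz(c,[ce[i]],.093),cv2.minEnclosingCircle(P[l==i][:,:2].astype(np.float32)))
m=((abs(P[...,2]-.0555)<.0025)&(np.hypot(P[...,0]-.512,P[...,1]+.354)<.03)); print('collar',m.sum(),P[m].mean(0))
m=((abs(P[...,2]-.050)<.004)&(np.hypot(P[...,0]-.518,P[...,1]+.32)<.09)); print('stand',cv2.minAreaRect(P[m][:,:2].astype(np.float32)))
plan()
E
```

```text
[[275.7504682  171.5663717 ]
 [276.67295721  75.5323268 ]
 [276.4028446  124.74896584]]
[266 162  24  24 420] [277.51190476 173.87142857] [[ 0.51303327 -0.35594785  0.093     ]] ((0.512915313243866, -0.35648113489151), 0.008878321386873722)
collar 228 [ 0.51357279 -0.35136208  0.05454053]
stand ((0.5191399455070496, -0.32226040959358215), (0.1304299682378769, 0.060660023242235184), 80.260498046875)
t 13.28 F [ 0.2 -0.4  0.4] tcp [ 0.5083 -0.3816  0.1905] [-180.    -0.    80.8] w 0.0392 gf 0.0
```

View pics/w6.png

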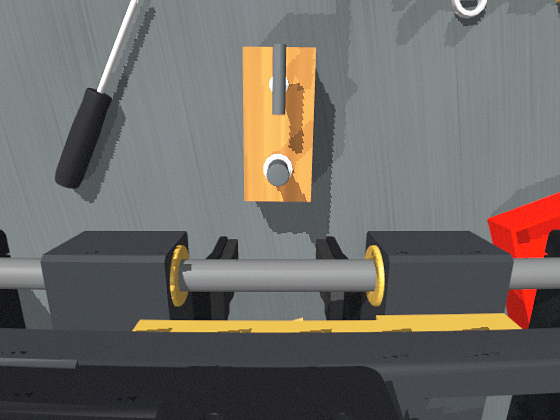

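The round head shows at (277,173), radius 8.9 mm as expected, and the T-pin is well clear at (279,80).

```bash
python3 -c "
from h import *
plan((.513,-.3562,.19,80.3),(.513,-.3562,.0595,80.3))"
```

```text
t 13.28 F [ 0.2 -0.4  0.4] tcp [ 0.5083 -0.3816  0.1905] [-180.    -0.    80.8] w 0.0392 gf 0.0
(0.513, -0.3562, 0.19, 80.3) [0.086 0.002 0.002] [-0.     -0.0001  0.0025] mm 26
(0.513, -0.3562, 0.0595, 80.3) [ 0.    -0.     0.435] [0. 0. 0.] mm 131
```

servo_tool(series=[[[0.086,0.002,0.02,0,0,0,0.45],[0.086,0.002,0.12,0,0,0,0.45],[0.086,0.002,0.24,0,0,0,0.45],[0.086,0.002,0.27,0,0,0,0.45],[0.086,0.002,0.27,0,0,0,0.45]]])

```text
time_s: 13.7
tool_pos: [0.5105, -0.356, 0.1074]
tool_rot: [-179.7, -0.1, 80.6]
force: [-0.4, 0.1, 0.4]
grip_width: 0.0393
grasp_force: 0.0
```

```bash
python3 -c "
from h import *
plan((.513,-.3562,.0595,80.3))"
```

```text
t 13.7 F [-0.4  0.1  0.4] tcp [ 0.5105 -0.356   0.1074] [-1.797e+02 -1.000e-01  8.060e+01] w 0.0393 gf 0.0
(0.513, -0.3562, 0.0595, 80.3) [0.    0.009 0.16 ] [-0.0016 -0.0004  0.0018] mm 48
```

servo_tool(series=[[[0,0.007,0.06,0,0,0,0.45],[0,0.007,0.12,0,0,0,0.45],[0,0.007,0.16,0,0,0,0.45],[0,0.007,0.16,0,0,0,0.1],[0,0.007,0.16,0,0,0,0.1],[0,0.007,0.16,0,0,0,0.1],[0,0.007,0.16,0,0,0,0.1],[0,0.007,0.16,0,0,0,0.1],[0,0.007,0.16,0,0,0,0.1]]], grip_force=50)

```text
time_s: 14.45
tool_pos: [0.5149, -0.3584, 0.063]
tool_rot: [-180.0, 0.1, 80.5]
force: [-3.8, 0.8, 6.5]
grip_width: 0.0168
grasp_force: 49.9
```

```bash
python3 -c "
from h import *
plan((.513,-.356,.12,80.3))"
```

```text
t 14.45 F [-3.8  0.8  6.5] tcp [ 0.5149 -0.3584  0.063 ] [-1.80e+02  1.00e-01  8.05e+01] w 0.0168 gf 49.9
(0.513, -0.356, 0.12, 80.3) [ 0.006 -0.007 -0.19 ] [-0.0001  0.0004  0.001 ] mm 57
```

servo_tool(series=[[[0,0,-0.08,0,0,0,0.1],[0,0,-0.18,0,0,0,0.1],[0,0,-0.29,0,0,0,0.1],[0.04,-0.02,-0.33,0,0,0,0.1],[0.17,-0.06,-0.33,0,0,0,0.1],[0.3,-0.1,-0.33,0,0,0,0.1],[0.43,-0.14,-0.33,0,0,0,0.1],[0.56,-0.18,-0.33,0,0,0,0.1],[0.69,-0.22,-0.33,0,0,0,0.1],[0.82,-0.26,-0.33,0,0,0,0.1],[0.92,-0.28,-0.33,0,0,0,0.1],[0.92,-0.28,-0.33,0,0,0,0.1]]], grip_force=55)

```text
time_s: 15.45
tool_pos: [0.478, -0.0637, 0.1612]
tool_rot: [179.9, -0.1, 81.1]
force: [0.4, 1.1, -0.8]
grip_width: 0.0166
grasp_force: 54.9
```

```bash
python3 - <<'E'
from h import *
plan((.4753,-.0574,.15,80.5))
c=cam('wrist'); save(c,'w7'); np.savez('w7',**c); p,r,o=pose()
print(proj(c,[[.4753,-.0574,.064],p+r@[0,0,.053],p]))
E
```

```text
t 15.45 F [ 0.4  1.1 -0.8] tcp [ 0.478  -0.0637  0.1612] [ 1.799e+02 -1.000e-01  8.110e+01] w 0.0166 gf 54.9
(0.4753, -0.0574, 0.15, 80.5) [ 0.019 -0.012  0.037] [ 0.0004 -0.0003  0.0033] mm 13
[[272.09567779 200.51602474]
 [278.35146482 229.89677566]
 [278.76163101 261.22771384]]
```

View pics/w7.png

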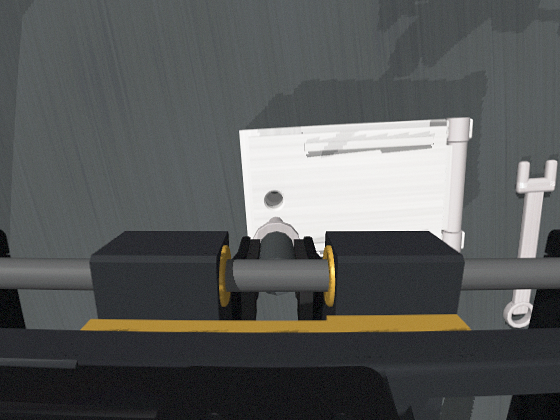

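The plate hole is at (274,199). The pin's collar is at (278,232), and its tip looks to be near (276,220).

```bash
python3 - <<'E'
from h import *
c=dict(np.load('w7.npz')); f=c['frame'].astype(int).mean(2).astype(int); P=cloud(c)
print('cols 262..292'); 
for v in range(208,244,2): print(v,f[v,262:294:2], (P[v,274,2]*1e3).round(),(P[v,278,2]*1e3).round())
m=f[186:212,258:290]<190; y,x=np.nonzero(m); print('hole',x.mean()+258,y.mean()+186,np.ptp(x),np.ptp(y))
for zz in(.056,.06,.064): print(onz(c,[[x.mean()+258,y.mean()+186]],zz))
for u,v in((262,195),(262,205),(290,200),(330,200),(400,200)): print(u,v,P[v,u].round(4))
E
```

```text
cols 262..292
208 [237 236 237 215 223 210 217 235 250 252 242 241 241 243 243 243] 57.0 59.0
210 [242 241 242 241 239 237 242 247 246 240 242 240 242 242 241 240] 61.0 59.0
212 [241 239 239 239 239 239 237 239 239 239 238 237 239 239 240 240] 60.0 59.0
214 [239 237 239 239 238 239 239 239 238 240 238 237 240 239 239 240] 60.0 59.0
216 [238 237 236 237 237 238 231 226 239 238 233 234 234 235 236 236] 61.0 59.0
218 [233 232 231 233 228 173 166 160 142 166 239 237 236 238 236 236] 114.0 114.0
220 [238 239 239 242 167 167 169 162 148 127 178 240 237 237 239 238] 121.0 119.0
222 [240 241 221 177 173 169 164 162 168 159 148 183 246 242 241 240] 152.0 152.0
224 [244 182 178 214 206 199 197 191 190 196 198 176 130 141 193 238] 153.0 153.0
226 [173 204 191 191 190 190 190 188 186 193 186 189 193 191 132 191] 154.0 153.0
228 [206 186 189 195 190 188 188 189 192 192 186 187 186 189 193 121] 154.0 152.0
230 [189 186 187 194 192 193 192 197 196 192 188 189 189 188 192 191] 153.0 153.0
232 [189 187 191 200 143  93  73  62  68  86 143 196 192 192 192 189] 157.0 157.0
234 [188 186 144  66  70  72  70  69  67  60  60  54 128 194 196 191] 159.0 160.0
236 [192 140  66  68  70  72  73  71  66  64  64  60  50  96 199 189] 162.0 163.0
238 [145  61  72  72  68  65  68  68  71  62  60  55  55  49  97 191] 165.0 167.0
240 [ 52  70  71  70  75  73  71  68  65  69  64  63  56  53  39 199] 170.0 169.0
242 [ 68  71  73  70  74  70  71  67  66  63  65  61  59  50  43 116] 171.0 172.0
hole 272.77470355731225 198.41501976284584 18 17
[[ 0.47572978 -0.05753315  0.056     ]]
[[ 0.47590527 -0.05668619  0.06      ]]
[[ 0.47608076 -0.05583924  0.064     ]]
262 195 [ 0.468  -0.0526  0.0602]
262 205 [ 0.4666 -0.0607  0.0594]
290 200 [ 0.4891 -0.0603  0.0587]
330 200 [ 0.5206 -0.0656  0.057 ]
400 200 [ 0.577  -0.075   0.0543]
```

```bash
python3 - <<'E'
from h import *
c=dict(np.load('w7.npz')); p,r,o=pose()
tip=onz(c,[[276.4,225]],.108)[0]; col=onz(c,[[276.9,247]],.153)[0]; h=onz(c,[[272.8,198.4]],.058)[0]
print(tip,h,p); d=h-tip; print('tool delta mm',r.T@np.array([d[0],d[1],0])*1e3)
print('axis minus tcp (tool)',r.T@(tip-p)*1e3)
E
```

```text
[ 0.47755586 -0.06444631  0.108     ] [ 0.4758392  -0.05710078  0.058     ] [ 0.4782225  -0.06782128  0.16119956]
tool delta mm [ 6.98224726 -2.85513765 -0.01288297]
axis minus tcp (tool) [ 3.28501867 -1.29024546 53.19372234]
```

```bash
python3 -c "
from h import *
plan((.4761,-.0565,.135,80.5))"
```

```text
t 15.5 F [ 0.4 -1.1 -0.1] tcp [ 0.4782 -0.0678  0.1612] [1.799e+02 1.000e-01 8.090e+01] w 0.0167 gf 54.9
(0.4761, -0.0565, 0.135, 80.5) [ 0.036 -0.013  0.087] [0.0006 0.0003 0.0023] mm 29
```

servo_tool(series=[[[0.036,-0.01,0.04,0,0,0,0.1],[0.04,-0.01,0.087,0,0,0,0.1],[0.04,-0.01,0.087,0,0,0,0.1],[0.04,-0.01,0.087,0,0,0,0.1],[0.04,-0.01,0.087,0,0,0,0.1],[0.04,-0.01,0.087,0,0,0,0.1]]])

```text
time_s: 16.0
tool_pos: [0.4775, -0.0604, 0.1351]
tool_rot: [179.9, 0.0, 80.4]
force: [-0.7, 0.7, -0.7]
grip_width: 0.0168
grasp_force: 54.9
```

```bash
python3 - <<'E'
from h import *
c=cam('wrist'); plan((.4761,-.0565,.135,80.5)); p,r,o=pose()
f=c['frame'].astype(int).mean(2).astype(int); np.savez('w8',**c)
print('pred hole',proj(c,[[.4758,-.0571,.058]]),'tip',proj(c,[p+r@[0,0,.053]]))
for v in range(186,236,2): print(v,f[v,254:302:2])
E
```

```text
t 16.05 F [-0.   0.7 -1. ] tcp [ 0.4775 -0.0602  0.1351] [179.9   0.   80.4] w 0.0167 gf 54.9
(0.4761, -0.0565, 0.135, 80.5) [ 0.012 -0.007  0.   ] [ 0.0004  0.0001 -0.0004] mm 4
pred hole [[273.59481263 210.32798456]] tip [[276.78468521 223.61152644]]
186 [237 237 237 238 238 238 236 236 237 237 237 237 238 237 239 237 238 239
 239 239 238 241 220 219]
188 [239 238 238 237 238 238 238 237 237 236 237 239 236 237 238 238 239 238
 237 238 238 222 223 222]
190 [239 237 238 238 237 236 238 237 238 237 238 239 238 239 238 239 239 239
 240 240 240 223 222 220]
192 [238 239 238 239 238 239 239 239 239 240 240 239 239 240 240 239 239 241
 240 241 239 237 240 238]
194 [240 241 240 239 240 238 239 238 238 237 238 237 236 237 237 237 236 238
 237 238 237 237 238 238]
196 [236 236 238 237 237 238 237 237 236 236 235 234 236 236 236 234 234 236
 237 235 233 236 234 235]
198 [237 235 237 236 234 235 233 233 232 232 233 232 231 233 232 231 234 236
 236 235 235 236 236 234]
200 [232 234 233 232 233 233 234 233 237 251 226 225 239 236 237 236 236 236
 238 236 238 237 237 237]
202 [234 236 237 234 23
[... 1027 characters left out ...]
 240 243 224 174 168 168 165 161 162 157 145 181 248 244
 242 242 242 240 240 240]
224 [242 243 241 241 245 185 174 211 209 203 196 195 194 194 199 170 129 141
 198 242 239 238 237 241]
226 [239 240 240 217 177 203 194 192 191 190 186 188 192 195 186 189 192 189
 132 190 242 238 239 238]
228 [237 239 183 175 207 185 188 194 193 189 189 189 190 190 186 188 186 191
 198 120 220 235 237 235]
230 [238 231 197 193 193 186 187 195 191 192 194 198 198 196 191 186 188 188
 192 191  98 241 238 236]
232 [232 165 187 187 189 186 190 201 140  92  76  64  75  86 163 196 194 190
 194 191 194  97 242 237]
234 [227 219 217 187 193 189 144  66  66  69  74  69  62  60  60  49 132 196
 195 189 193 193 164 240]
```

servo_tool(series=[[[0.011,-0.006,0,0,0,0,0.1],[0.011,-0.006,0.03,0,0,0,0.1],[0.011,-0.006,0.05,0,0,0,0.1],[0.011,-0.006,0.07,0,0,0,0.1],[0.011,-0.006,0.09,0,0,0,0.1],[0.011,-0.006,0.11,0,0,0,0.1],[0.011,-0.006,0.11,0,0,0,0.1]]])

```text
time_s: 16.63
tool_pos: [0.4757, -0.0567, 0.1002]
tool_rot: [180.0, 0.0, 80.5]
force: [1.9, -2.2, -0.7]
grip_width: 0.0165
grasp_force: 54.9
```

```bash
python3 -c "
from h import *
plan((.4758,-.057,.09,80.5))"
```

```text
t 16.63 F [ 1.9 -2.2 -0.7] tcp [ 0.4757 -0.0567  0.1002] [180.    0.   80.5] w 0.0165 gf 54.9
(0.4758, -0.057, 0.09, 80.5) [-0.001  0.     0.034] [ 0.0001  0.0001 -0.0002] mm 10
```

servo_tool(series=[[[0,0,0.015,0,0,0,0.1],[0,0,0.03,0,0,0,0.1],[0,0,0.045,0,0,0,0.1],[0,0,0.06,0,0,0,0.1],[0,0,0.06,0,0,0,0.1]]])

```text
time_s: 17.05
tool_pos: [0.4758, -0.0566, 0.0826]
tool_rot: [180.0, 0.0, 80.5]
force: [2.7, -3.3, -2.4]
grip_width: 0.0169
grasp_force: 55.0
```

```bash
python3 -c "
from h import *
plan((.4758,-.057,.075,80.5))"
```

```text
t 17.05 F [ 2.7 -3.3 -2.4] tcp [ 0.4758 -0.0566  0.0826] [180.    0.   80.5] w 0.0169 gf 55.0
(0.4758, -0.057, 0.075, 80.5) [-0.001  0.     0.025] [ 0.0002  0.0002 -0.0001] mm 8
```

servo_tool(series=[[[-0.002,0.002,0.015,0,0,0,0.1],[-0.002,0.002,0.03,0,0,0,0.1],[-0.002,0.002,0.04,0,0,0,0.1],[-0.002,0.002,0.05,0,0,0,0.1],[-0.002,0.002,0.058,0,0,0,0.1],[-0.002,0.002,0.058,0,0,0,0.1]]], grip_force=60)

```text
time_s: 17.55
tool_pos: [0.4762, -0.057, 0.066]
tool_rot: [-180.0, 0.0, 80.5]
force: [0.9, -4.4, 2.9]
grip_width: 0.017
grasp_force: 59.9
```

```bash
python3 -c "
from h import *
plan((.4758,-.057,.063,80.5))"
```

```text
t 17.55 F [ 0.9 -4.4  2.9] tcp [ 0.4762 -0.057   0.066 ] [-180.     0.    80.5] w 0.017 gf 59.9
(0.4758, -0.057, 0.063, 80.5) [-0.    -0.001  0.01 ] [-0.      0.0002 -0.0001] mm 3
```

servo_tool(series=[[[-0.001,0,0.006,0,0,0,0.1],[-0.001,0,0.012,0,0,0,0.1],[-0.001,0,0.012,0,0,0,0.1],[-0.001,0,0.012,0,0,0,0.1]]])

```text
time_s: 17.88
tool_pos: [0.4763, -0.0572, 0.0646]
tool_rot: [-179.9, 0.1, 80.5]
force: [-7.2, -3.4, 23.7]
grip_width: 0.0167
grasp_force: 59.9
```

servo_tool(series=[[[0,0,0.004,0,0,0,0.1],[0,0,0.008,0,0,0,0.1],[0,0,0.008,0,0,0,0.1],[0,0,0.008,0,0,0,0.1]]])

```text
time_s: 18.22
tool_pos: [0.4764, -0.0573, 0.0643]
tool_rot: [-179.9, 0.2, 80.5]
force: [-14.4, -2.7, 42.3]
grip_width: 0.0165
grasp_force: 59.9
```

servo_tool(series=[[[0,-0.002,-0.006,0,0,0,0.1],[0,-0.002,-0.006,0,0,0,0.1],[0,-0.002,-0.006,0,0,0,0.1],[0,-0.002,-0.006,0,0,0,0.1]]])

```text
time_s: 18.55
tool_pos: [0.4763, -0.0572, 0.0646]
tool_rot: [180.0, 0.1, 80.5]
force: [-7.3, -3.8, 26.7]
grip_width: 0.0167
grasp_force: 59.9
```

```bash
python3 - <<'E'
from h import *
plan(); s=cam('side'); cv2.imwrite('pics/s9.png',cv2.resize(s['frame'][150:310,210:423],(799,600))[:,:,::-1])
P=cloud(s); ex=np.array([np.cos(-.1047),np.sin(-.1047)]); d=P[...,:2]-np.array([.6248,-.073]); a=d@ex; b=d@np.array([-ex[1],ex[0]])
m=(abs(b)<.047)&(a<-.02)&(a>-.165)&(P[...,2]>.045)&(P[...,2]<.065)
A=np.c_[a[m],np.ones(m.sum())]; z=P[...,2][m]
for _ in range(3):
    k=np.linalg.lstsq(A,z,rcond=None)[0]; g=abs(A@k-z)<.002; A,z=A[g],z[g]
print(len(z),'lid angle',-k[0],'z at axis',k[1])
E
```

```text
t 18.55 F [-7.3 -3.8 26.7] tcp [ 0.4763 -0.0572  0.0646] [1.80e+02 1.00e-01 8.05e+01] w 0.0167 gf 59.9
1184 lid angle -0.003253128021771643 z at axis 0.05303758656789966
```

View pics/s9.png

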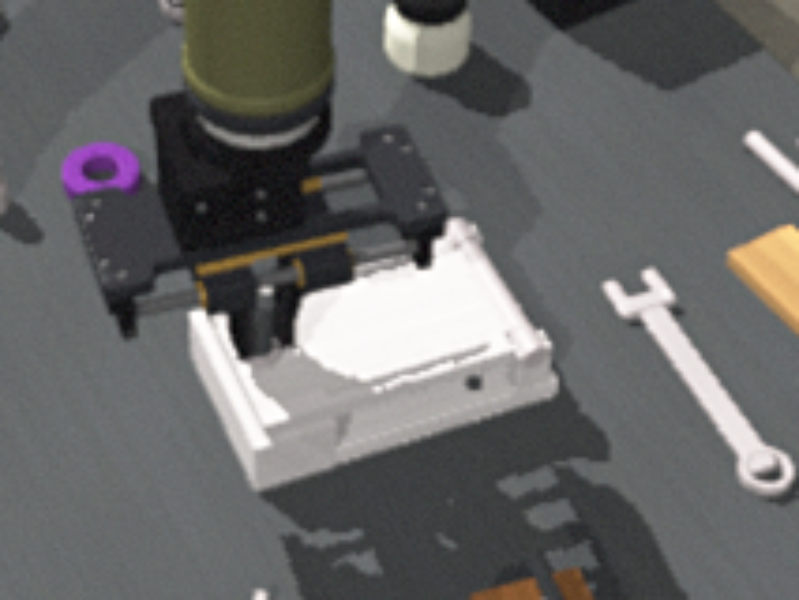

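The picture shows the plate level on the front block and the gripper over the hole at about (265,340). The measured plate angle is about 0, and the arm is pressing with 27 N.

```bash
python3 -c "
from h import *
print(env.sign_off())"
```

```text
the job is handed in; nothing more can be done
None
```

The job is handed in, with no verdict returned: the bearing is on the seat, the plate reads level (shut), and the round-headed pin is through both holes, still gripped at 60 N and pressed down with about 27 N.

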